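Stroke the sample box lids shut

TASK

Shut the sample box for storage: with the fingertips make one light, continuous stroke along the middle of its row of five raised flip lids, from the left end (as the robot sees it; the lids' hinged side) to the right, pressing the lids flat one after another and staying low over the row until the last one is down. Only stroke the lids: do not lift or shove the box, and leave the loose things round it where they are.

Things in the scene. Friction and masses are not known exactly. Their poses are not given: they have to be found in the camera images.
- sample_box: Low grey box on rubber feet, 60 (x) x 193 (y) x 37.5 mm high with lids shut, 1.6 kg, loose. Origin: centre of underside; y along its row of five compartments (38 mm spacing) towards the left end, within 0.45 rad of the robot's left; z up. White flip lids, plates 60 x 32 x 3 mm (5 mm gaps between them), each pivoting just left (+y) of its left edge, 30 mm up; its right edge stands up to 66 mm.
- lid_1 (a joint): Angle of lid 1, counted from the left (+y) end: 0 = flat and shut, grows as it opens, starts at 0.4 to 0.75 rad, at most 1.6. Light friction hinge (0.008 N m), no spring: it stays where left, yields to a finger coming from its hinged (left) side or from above; pushed from the right it opens farther.
- seat_1 (a point): Centre of the upper face of lid 1 when it is shut (a point fixed to the box, 37.5 mm above its underside).
- lid_2 (a joint): Angle of lid 2, counted from the left (+y) end: 0 = flat and shut, grows as it opens, starts at 0.4 to 0.75 rad, at most 1.6. Light friction hinge (0.008 N m), no spring: it stays where left, yields to a finger coming from its hinged (left) side or from above; pushed from the right it opens farther.
- seat_2 (a point): Centre of the upper face of lid 2 when it is shut (a point fixed to the box, 37.5 mm above its underside).
- lid_3 (a joint): Angle of lid 3, counted from the left (+y) end: 0 = flat and shut, grows as it opens, starts at 0.4 to 0.75 rad, at most 1.6. Light friction hinge (0.008 N m), no spring: it stays where left, yields to a finger coming from its hinged (left) side or from above; pushed from the right it opens farther.
- seat_3 (a point): Centre of the upper face of lid 3 when it is shut (a point fixed to the box, 37.5 mm above its underside).
- lid_4 (a joint): Angle of lid 4, counted from the left (+y) end: 0 = flat and shut, grows as it opens, starts at 0.4 to 0.75 rad, at most 1.6. Light friction hinge (0.008 N m), no spring: it stays where left, yields to a finger coming from its hinged (left) side or from above; pushed from the right it opens farther.
- seat_4 (a point): Centre of the upper face of lid 4 when it is shut (a point fixed to the box, 37.5 mm above its underside).
- lid_5 (a joint): Angle of lid 5, counted from the left (+y) end: 0 = flat and shut, grows as it opens, starts at 0.4 to 0.75 rad, at most 1.6. Light friction hinge (0.008 N m), no spring: it stays where left, yields to a finger coming from its hinged (left) side or from above; pushed from the right it opens farther.
- seat_5 (a point): Centre of the upper face of lid 5 when it is shut (a point fixed to the box, 37.5 mm above its underside).
- brown_sample: Brown cylindrical sample mount, 30 mm across, 17 mm high, loose before the box; bystander. Origin: centre of its underside.
- green_sample: Green cylindrical sample mount, 32 mm across, 21 mm high, loose before the box; bystander. Origin: centre of its underside.
- loupe: Black round loupe, 37 mm across, 33 mm high, loose behind the box; bystander. Origin: centre of its underside.
- tweezers: Thin steel tweezers, 128 mm long, 9 mm high, lying loose behind the box; bystander. Origin: centre of its underside.
- hex_key: Black hex key, 72 mm long, 5 mm high, lying loose to the right of the box; bystander. Origin: centre of its underside.

How it is judged:
By the outcome, as a careful person would: the job done as asked, in the order asked, and still so for the second after the job is handed in, with the robot touching nothing.
It also fails if it takes over 32 s, if anything falls off the work surface, if the arm or the gripper's body presses on something with over 40 N, if the wrist force passes 120 N, or if a joint passes its speed limit or range.

ROBOT

A 7-joint arm with a two-finger parallel gripper is mounted at the origin on a cart in front of the work surface, level with it; the furniture and walls round the work are solid. World frame = base frame: x ahead of the robot, y to its left, z up, the work surface at z = 0. Lengths are in mm, angles in rad, forces in N, time in s.
With the tool pointing down it reaches from about 375 to 925 mm from the base axis. Payload 3.1 kg.
Tool frame: the origin (TCP) lies between the finger pads, 19 mm behind the fingertips; this is the grasp point; z points along the fingers, y is the line along which they close (so a half turn about z gives the same grasp; the last joint's range is limited). The gripper opens to 85 mm and grips with 20 to 120 N. Pads are 22 mm wide; open, the fingers measure 114 mm over their backs; the gripper's body (76 mm by 85 mm) begins 54 mm behind the grasp point. The pads swing forward as they close: fully open they stand 13 mm farther back than shut.
Start: joints at [-1.268, 0.383, 0.044, 1.598, -0.018, 1.161, -0.05], TCP at [253.58, 598.499, 249.969] pointing down, gripper open.
Joint ranges: [-2.61, 2.61], [-0.41, 2.15], [-1.48, 1.57], [0, 2.5], [-1.57, 4.71], [0.05, 1.97], [-2.85, 2.85]. Speed limits (rad/s): [2.79, 2.79, 3.14, 3.14, 3.14, 3.14, 3.14].

INTERFACE

Orientations are given as a 3x3 rotation matrix whose columns are the frame's x, y, z axes.
In Python, from plant import bot gives the robot as it stands.
- The arm moves only by the shell command python3 nudge.py 'ROWS' [FORCE]. ROWS is a JSON list of rows, 1 to 8 of them, each of 7 numbers: the opening from 0.0 (shut) to 1.0 (fully open), then dx, dy, dz in mm, then a rotation vector rx, ry, rz in rad; each row is the pose to reach, as a shift and turn from the pose commanded when the command began, along the tool's axes at that moment; what a row does not reach only later rows make up. A row lasts 1/12 s, in which the tool goes at most 41.7 mm and 0.125 rad, less where a joint would pass 70% of its speed; a pose out of reach is approached as far as the arm can. The fingers move at their own pace and stop on an object; FORCE is the grip in N (left out, the last holds). Time passes only in rows, so rows that do not move let the fingers close. It prints the time, the measured TCP pose, the force, the opening and the grip force at its end.
- bot.observe(): the state, without advancing time (a new reading comes with each control period).
- bot.grab_frame(name): name is "scene" or "top" or "wrist"; returns (picture, depth): 400x640x3 uint8, blue, green, red; 400x640 float32, mm along the optical axis (not along the pixel's ray), 0 where there is no reading.
- bot.get_calibration(name): a dict with "vertical_fov" (degrees; the focal length in pixels is half the picture's height over the tangent of half this angle, whatever the lens; pixels are square), "cx", "cy" (the principal point, pixels), "distortion" ([k1, k2, p1, p2, k3] as OpenCV has them; the pictures are not rectified), "position" and "orientation" of the camera in the world. Camera axes: x right, y down, z forward; pixel columns grow to the right and rows downward; lengths in mm; the calibration is good to about 2 mm. A picture is of the moment at which its call begins: read the wrist's pose just before it. get_calibration takes no time and is no camera call; for the wrist camera it gives the pose at the moment of the call.
- bot.hand_in(): hands the job in; it is judged then, once.
The state is a dict: "clock": time; "qpos": joint angles; "joint_vel": joint speeds; "effort": joint torques, N m; "position": TCP position; "ee_rot": TCP orientation; "wrist_force": force on the tool from outside, world axes, zero at the start; "moment": the same for the moment, N m; "opening": opening from 0.0 (shut) to 1.0 (fully open); "gripper_force": force on a finger pad.
Only numpy, scipy, OpenCV 4.12 (cv2) and the standard library are available. Lean on these libraries where they do the work, as an engineer would, in place of code of your own. Each camera call takes 0.05 s, during which the arm holds its last target. There are 200 camera calls.

## Working session

There is one attempt and no reset: what is moved stays moved. The work goes in short steps, Python scripts to look and compute and a shell command to move; the robot and the scene stay as the last step left them, time stands still between calls to the robot, and variables do not carry over. Pictures are saved under pics/ and viewed, at most 10 in all, crops included, and the job is handed in when it is done.

```bash
mkdir -p pics; ls
python3 - <<'E'
from plant import bot
import cv2,numpy as np
np.set_printoptions(suppress=True,precision=4)
s=bot.observe();print(s['clock'],s['position'],s['ee_rot'],s['opening'],s['wrist_force'])
for n in ('top','scene'):
    p,d=bot.grab_frame(n);cv2.imwrite(f'pics/{n}1.png',p);np.save(f'{n}1.npy',d);print(n,bot.get_calibration(n))
E
```

```text
nudge.py
pics
plant.py
0.0 [253.2301 597.6775 248.6039] [[-0.9208  0.39   -0.0009]
 [ 0.39    0.9208 -0.0024]
 [-0.0001 -0.0026 -1.    ]] 0.9974708414242744 [0.2827 0.0456 0.1723]
top {'vertical_fov': 46.32525108876342, 'cx': 315.2218825971404, 'cy': 203.9083290804312, 'distortion': array([0.0297, 0.    , 0.    , 0.    , 0.    ]), 'position': array([ 392.0347, -314.3739,  885.8075]), 'orientation': array([[-0.0029, -0.9854,  0.17  ],
       [-0.9999,  0.0012, -0.0101],
       [ 0.0098, -0.17  , -0.9854]])}
scene {'vertical_fov': 45.48394245216684, 'cx': 325.7666458782368, 'cy': 198.05094529112213, 'distortion': array([-0.082,  0.   ,  0.   ,  0.   ,  0.   ]), 'position': array([-55.2121,  10.1184, 601.2015]), 'orientation': array([[-0.488 , -0.5561,  0.6728],
       [-0.8727,  0.296 , -0.3883],
       [ 0.0167, -0.7766, -0.6298]])}
```

View pics/top1.png

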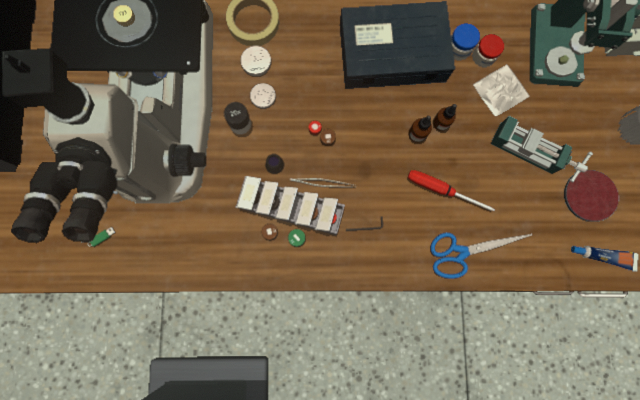

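View pics/scene1.png

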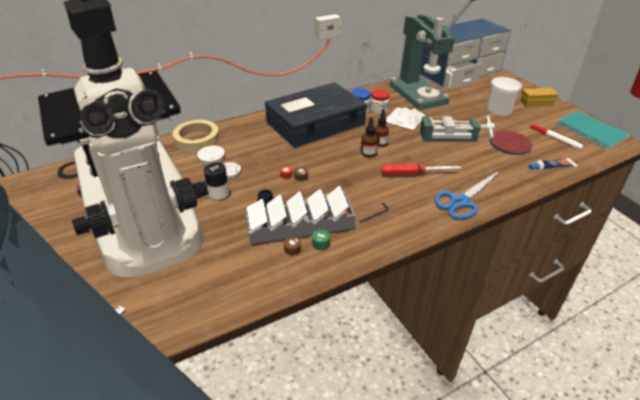

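The top view shows the box with its lids at px (245,190) to (342,225). Brown is at (270,231), green at (297,238), the loupe at (274,163), the tweezers at (322,182) and the hex key at (366,228). The microscope is on the left, between the arm and the box.

```bash
cat > h.py <<'E'
import cv2,numpy as np
np.set_printoptions(suppress=True,precision=1)
def rays(c,uv):
    f=200/np.tan(np.radians(c['vertical_fov'])/2);K=np.array([[f,0,c['cx']],[0,f,c['cy']],[0,0,1]])
    n=cv2.undistortPoints(np.float64(uv).reshape(-1,1,2),K,c['distortion'])[:,0]
    return np.c_[n,np.ones(len(n))]
def cloud(c,d):
    v,u=np.mgrid[0:400,0:640];P=rays(c,np.c_[u.ravel(),v.ravel()])*d.reshape(-1,1)
    return (P@c['orientation'].T+c['position']).reshape(400,640,3)
E
python3 - <<'E'
from plant import bot
from h import *
for n in('top','scene'):
    d=np.load(n+'1.npy');P=cloud(bot.get_calibration(n),d)
    print(n)
    q=P.reshape(-1,3)[d.ravel()>0]
    for y in range(-200,500,50):
        print(y,[int(q[m,2].max()) if (m:=(abs(q[:,0]-x)<25)&(abs(q[:,1]-y)<25)).any() else -1 for x in range(150,800,50)])
p=cv2.imread('pics/top1.png');cv2.imwrite('pics/c1.png',cv2.resize(p[150:260,220:400],None,fx=4.4,fy=4.4,interpolation=2))
d=np.load('top1.npy');P=cloud(bot.get_calibration('top'),d)
for n,u,v in [('table',400,200),('brown',270,231),('green',297,238),('loupe',274,163),('l1',250,190),('l5',327,214)]: print(n,P[v,u])
E
```

```text
top
-200 [-616, -709, -709, -707, -709, 5, 5, 47, 56, 55, 4, 66, 61]
-150 [-609, -708, -707, -710, -708, 4, 6, 6, 5, 114, 5, 66, 199]
-100 [-611, -708, -710, -711, -709, 5, 4, 5, 46, 131, 119, 169, 198]
-50 [-610, -707, -709, -709, -709, 5, 366, 357, 337, 459, 429, 196, 197]
0 [-610, -709, -709, -710, -709, 5, 365, 356, 337, 459, 429, 100, 198]
50 [-610, -708, -710, -710, -711, 5, 7, 11, 45, -1, -1, -1, 197]
100 [-610, -707, -710, -708, -708, 5, 11, 11, 1, -1, -1, -1, 197]
150 [-611, -707, -709, -706, -710, 5, 5, 5, 4, 1, -1, -1, -1]
200 [-619, -707, -710, -706, -705, 5, 4, 4, 4, 3, 5, 4, 4]
250 [-708, -708, -708, -708, -710, 5, 5, 4, 5, 71, 77, 85, 96]
300 [-708, -707, -708, -706, -708, -1, -1, -1, -1, 1, -1, -1, -1]
350 [-710, -709, -706, -709, -708, -1, -1, -1, -1, -1, -1, -1, -1]
400 [-710, -709, -707, -709, -706, -1, -1, -1, -1, -1, -1, -1, -1]
450 [-706, -708, -707, -707, -710, -1, -1, -1, -1, -1, -1, -1, -1]
scene
-200 [-1, -1, -1, -1, -1, 2, 2, 47, 53, 52, 2, 64, 11]
-150 [-1, -1, -1, -1, -1, 2, 3, 3, 3, 113, 2, 193, 194]
-100 [-1, -1, -1, -1, -1, 3, 2, 3, 48, 127, 110, 194, 195]
-50 [-1, -1, -1, -1, -1, 2, 364, 348, 333, 428, 325, -715, -712]
0 [-1, -1, -1, -1, -1, 2, 363, 347, 334, 430, 426, 184, 185]
50 [-1, -1, -1, -1, -1, 2, 2, 312, 101, 128, 195, 194, 196]
100 [-1, -1, -1, -1, -1, -1, -1, -1, 2, 112, 3, 188, 195]
150 [-1, -1, -1, -1, -1, -1, -1, -1, -1, -1, 1, 3, 2]
200 [-1, -1, -1, -1, -1, -1, -1, -1, -1, -1, -1, -1, -1]
250 [-1, -1, -1, -1, -1, -1, -1, -1, -1, -1, -1, -1, -1]
300 [-1, -1, -1, -1, -1, -1, -1, -1, -1, -1, -1, -1, -1]
350 [-1, -1, -1, -1, -1, -1, -1, -1, -1, -1, -1, -1, -1]
400 [-1, -1, -1, -1, -1, -1, -1, -1, -1, -1, -1, -1, -1]
450 [-1, -1, -1, -1, -1, -1, -1, -1, -1, -1, -1, -1, -1]
table [ 552.2 -486.8    0.5]
brown [ 490.8 -238.8   16.8]
green [ 477.3 -289.3   20.2]
loupe [ 618.3 -245.7   29. ]
l1 [ 562.8 -203.8   46.4]
l5 [ 517.5 -344.1   51.6]
```

View pics/c1.png

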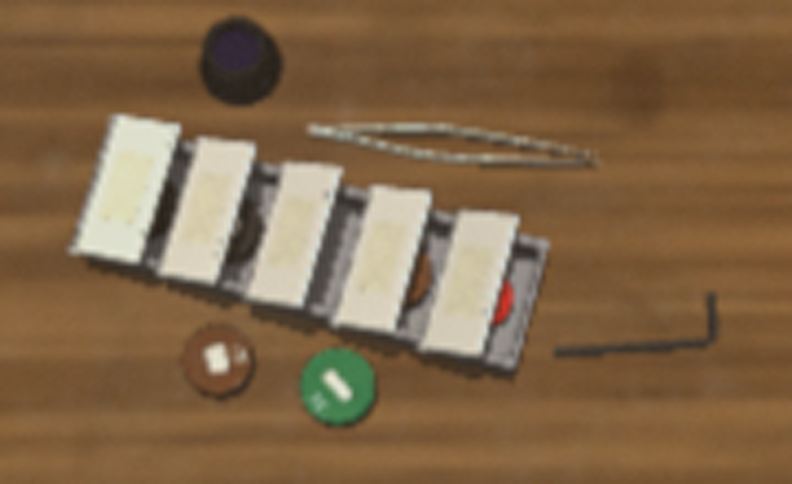

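```bash
cat >> h.py <<'E'
from scipy.spatial.transform import Rotation as Ro
def go(bot,t,yaw=None):
    "tool-frame shift and turn to reach TCP t, tool down with tool x at heading yaw"
    s=bot.observe();R=np.array(s['ee_rot']);print('d',R.T@(np.array(t)-s['position']),end=' ')
    if yaw is not None:
        c,n=np.cos(yaw),np.sin(yaw);T=np.array([[c,n,0],[n,-c,0],[0,0,-1]])
        print('rot',np.round(Ro.from_matrix(R.T@T).as_rotvec(),3),end=' ')
    print('from',s['position'])
E
python3 -c "
from plant import bot
from h import *
go(bot,[310,310,440],1.9); print(bot.observe()['qpos'])"
```

```text
d [-164.5 -243.3 -190.7] rot [-0.   0.   0.8] from [253.3 597.7 248.7]
[-1.3  0.4  0.   1.6 -0.   1.2 -0. ]
```

```bash
python3 nudge.py '[[0.5,-20,-30,-24,0,0,0.1],[0.2,-40,-60,-48,0,0,0.2],[0,-60,-90,-72,0,0,0.3],[0,-80,-120,-96,0,0,0.4],[0,-100,-150,-120,0,0,0.5],[0,-120,-180,-144,0,0,0.6],[0,-140,-210,-168,0,0,0.7],[0,-160,-235,-190,0,0,0.8]]' 20; python3 -c "
from plant import bot
from h import *
print(bot.observe()['qpos'])
go(bot,[410,20,450],1.4);go(bot,[440,-200,430],1.257)"
```

```text
clock: 0.77
position: [307.0, 324.5, 435.5]
ee_rot: [[-0.358, 0.934, -0.001], [0.934, 0.358, -0.001], [-0.0, -0.001, -1.0]]
wrist_force: [0.8, 0.2, 0.8]
opening: 0.002
gripper_force: 0.0
[-1.1 -0.1  0.2  1.8  0.   1.5 -0.6]
d [-321.2  -12.7  -14.4] rot [-0.   0.   0.5] from [307.  324.5 435.5]
d [-537.4  -63.3    5.7] rot [-0.   0.   0.7] from [307.  324.5 435.5]
```

```bash
python3 nudge.py '[[0,-40,0,-10,0,0,0.06],[0,-80,0,-14,0,0,0.12],[0,-120,-3,-14,0,0,0.18],[0,-160,-6,-14,0,0,0.24],[0,-200,-8,-14,0,0,0.3],[0,-240,-10,-14,0,0,0.36],[0,-280,-12,-14,0,0,0.42],[0,-320,-12,-14,0,0,0.5]]'; python3 -c "
from plant import bot
from h import *
print(bot.observe()['qpos'])
go(bot,[440,-230,420],1.257)"
```

```text
clock: 1.43
position: [411.6, 21.6, 448.7]
ee_rot: [[0.133, 0.991, -0.0], [0.991, -0.133, 0.001], [0.001, -0.001, -1.0]]
wrist_force: [1.2, 0.5, 0.6]
opening: -0.001
gripper_force: 0.0
[-0.9 -0.3  0.6  1.8  0.1  1.5 -0.5]
d [-245.7   61.5   28.5] rot [-0.  -0.   0.2] from [411.6  21.6 448.7]
```

```bash
python3 nudge.py '[[0,-40,0,0,0,0,0.03],[0,-80,0,0,0,0,0.06],[0,-120,10,0,0,0,0.09],[0,-160,20,0,0,0,0.12],[0,-190,40,10,0,0,0.15],[0,-220,60,28,0,0,0.18],[0,-246,62,50,0,0,0.18],[0,-246,62,60,0,0,0.18]]'
python3 - <<'E'
from plant import bot
from h import *
print(bot.observe()['qpos'])
c=bot.get_calibration('wrist');p,d=bot.grab_frame('wrist');cv2.imwrite('pics/w1.png',p);np.save('w1.npy',d);np.save('w1c.npy',c,allow_pickle=True);print(c)
go(bot,[530,-270,300],1.257)
E
```

```text
clock: 2.1
position: [438.6, -234.6, 387.1]
ee_rot: [[0.316, 0.949, -0.003], [0.949, -0.316, -0.003], [-0.004, -0.002, -1.0]]
wrist_force: [-1.0, -0.7, -1.1]
opening: -0.002
gripper_force: 0.0
[-0.8 -0.1  1.1  1.8  0.1  1.4  0. ]
{'vertical_fov': 63.53638694401887, 'cx': 316.4279985526321, 'cy': 198.70237548662703, 'distortion': array([0., 0., 0., 0., 0.]), 'position': array([ 466.5, -154.2,  510. ]), 'orientation': array([[ 0.9, -0.3, -0.1],
       [-0.3, -0.9, -0.3],
       [-0. ,  0.3, -0.9]])}
d [-8.3 99.9 84.8] rot [-0.  0. -0.] from [ 438.3 -230.9  385.4]
```

View pics/w1.png

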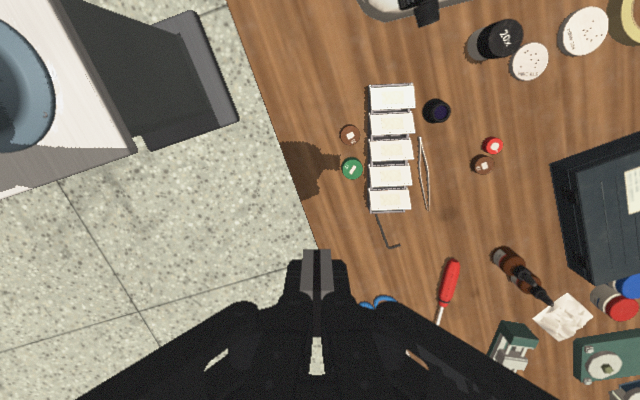

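The wrist view shows the lids at px (370–413, 85–212), with brown at (350,134), green at (352,169), the loupe at (436,111), and the hex key at (388,235). I'll get the box pose from the depth clouds.

```bash
cat >> h.py <<'E'
def box(P,lo=24,hi=75):
    q=P.reshape(-1,3);q=q[(q[:,2]>lo)&(q[:,2]<hi)&(q[:,0]>470)&(q[:,0]<610)&(q[:,1]<-150)&(q[:,1]>-400)]
    u=np.array([.309,.951]);a=(q[:,:2]-[540,-272])@u;b=(q[:,:2]-[540,-272])@[.951,-.309]
    q=q[(abs(a)<125)&(abs(b)<50)]
    r=cv2.minAreaRect(np.float32(q[:,:2]));print(len(q),r);return q,r
E
python3 - <<'E'
from plant import bot
from h import *
for n in('top','scene','w'):
    d=np.load(n+'1.npy');c=np.load('w1c.npy',allow_pickle=True).item() if n=='w' else bot.get_calibration(n)
    P=cloud(c,d);print(n)
    for lo in(10,24):
        q,r=box(P,lo)
    u=np.array([np.sin(.31),np.cos(.31)]);m=np.array(r[0])
    a=(q[:,:2]-m)@u;b=(q[:,:2]-m)@[u[1],-u[0]];k=abs(b)<15
    print([(int(t),int(q[k&(abs(a-t)<2.5),2].max())if(k&(abs(a-t)<2.5)).any() else -1) for t in range(-105,110,6)])
    T=P[...,2][(abs(P[...,2])<12)&(abs(P[...,0]-560)<60)&(P[...,1]<-400)&(P[...,1]>-450)];print('table',np.median(T))
E
```

```text
top
3084 ((528.07275390625, -274.3863830566406), (193.09756469726562, 81.11125946044922), 74.1305160522461)
2683 ((528.3115234375, -274.48321533203125), (193.03509521484375, 80.59056091308594), 74.21724700927734)
[(-105, -1), (-99, 32), (-93, 39), (-87, 36), (-81, 62), (-75, 60), (-69, 55), (-63, 49), (-57, 44), (-51, 35), (-45, 62), (-39, 60), (-33, 57), (-27, 53), (-21, 45), (-15, 34), (-9, 33), (-3, 63), (3, 57), (9, 51), (15, 46), (21, 42), (27, 33), (33, 61), (39, 58), (45, 53), (51, 48), (57, 43), (63, 56), (69, 54), (75, 52), (81, 48), (87, 46), (93, 44), (99, -1), (105, -1)]
table 0.6678502919814946
scene
3679 ((528.656982421875, -274.73052978515625), (193.90777587890625, 80.3211898803711), 73.34934997558594)
2798 ((536.2033081054688, -277.0694885253906), (193.7549591064453, 65.07727813720703), 73.71434783935547)
[(-105, -1), (-99, 30), (-93, 35), (-87, -1), (-81, 60), (-75, 59), (-69, 53), (-63, 47), (-57, 43), (-51, 24), (-45, 59), (-39, 59), (-33, 54), (-27, 48), (-21, 43), (-15, 34), (-9, -1), (-3, 61), (3, 57), (9, 51), (15, 45), (21, 40), (27, -1), (33, 58), (39, 55), (45, 50), (51, 47), (57, 40), (63, 52), (69, 53), (75, 50), (81, 47), (87, 43), (93, 42), (99, 32), (105, -1)]
table -0.8653370151943705
w
5642 ((527.9179077148438, -273.94915771484375), (192.5016326904297, 80.97343444824219), 74.40301513671875)
5132 ((537.6640625, -276.6697692871094), (192.5016326904297, 60.73594665527344), 74.40301513671875)
[(-105, -1), (-99, -1), (-93, 34), (-87, -1), (-81, 60), (-75, 59), (-69, 53), (-63, 48), (-57, 42), (-51, -1), (-45, 59), (-39, 58), (-33, 54), (-27, 49), (-21, 43), (-15, 34), (-9, -1), (-3, 60), (3, 57), (9, 51), (15, 45), (21, 40), (27, -1), (33, 59), (39, 55), (45, 51), (51, 45), (57, 42), (63, 53), (69, 53), (75, 49), (81, 48), (87, 44), (93, 41), (99, 28), (105, -1)]
table -0.9801090441930285
```

```bash
python3 nudge.py '[[0,0,30,20,0,0,0],[0,15,60,40,0,0,0],[0,30,80,60,0,0,0],[0,45,100,80,0,0,0],[0,55,100,85,0,0,0],[0,55,100,85,0,0,0]]';  python3 - <<'E'
from plant import bot
from h import *
print(bot.observe()['qpos'])
c=bot.get_calibration('wrist');p,d=bot.grab_frame('wrist');cv2.imwrite('pics/w2.png',p);np.save('w2.npy',d);np.save('w2c.npy',c,allow_pickle=True)
P=cloud(c,d)
for lo in(10,24): q,r=box(P,lo)
E
```

```text
clock: 2.65
position: [554.7, -200.2, 300.5]
ee_rot: [[0.298, 0.955, -0.007], [0.955, -0.298, 0.002], [0.0, -0.007, -1.0]]
wrist_force: [0.2, -0.0, -0.2]
opening: 0.001
gripper_force: 0.0
[-0.6  0.4  1.1  1.7 -0.4  1.3  0.3]
5507 ((533.2560424804688, -257.0059814453125), (158.35302734375, 80.37787628173828), 74.00538635253906)
5110 ((542.7354125976562, -259.7231750488281), (158.35302734375, 60.655670166015625), 74.00538635253906)
```

View pics/w2.png

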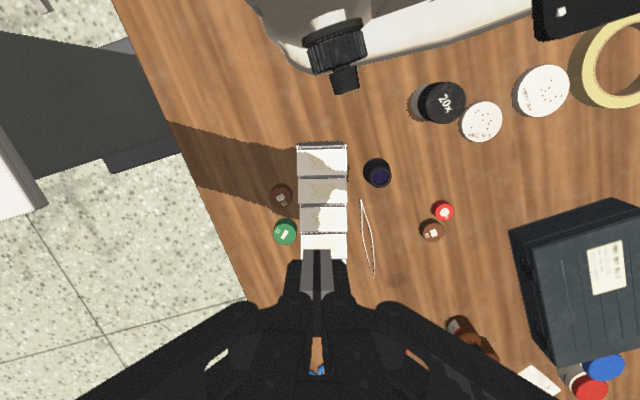

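The wrist view now shows the lids at px (297–348, 145–255), partly in the arm's shadow. The microscope's focus knob is at (340,60), near the start of the stroke, so I'll check clearance to the camera side.

Run:
```python
from plant import bot
from h import *
print(np.round(bot.observe()['qpos'],2))
u=np.array([.272,.962]);n=np.array([u[1],-u[0]]);C=np.array([537.4,-276.8])
L=[]
for k in('top1','scene1','w1','w2'):
    d=np.load(k+'.npy');c=np.load(k+'c.npy',allow_pickle=True).item() if k[0]=='w' else bot.get_calibration(k[:-1])
    P=cloud(c,d).reshape(-1,3)[d.ravel()>0]
    if k[0]=='w': P=P[(P[:,2]<150)]
    L.append(P)
P=np.vstack(L);S=C+100*u
a=(P[:,:2]-S)@u;b=(P[:,:2]-S)@n
print('along box y from start (rows), across (cols -120..120 step 20), max z')
for t in range(0,180,15):
    print(t,[int(P[m,2].max()) if (m:=(abs(a-t)<8)&(abs(b-x)<10)).sum()>3 else -1 for x in range(-120,125,20)])
s=bot.observe();c=bot.get_calibration('wrist');print(np.array(s['ee_rot']).T@(c['position']-s['position']))
```

```text
[-0.6  0.4  1.1  1.7 -0.4  1.3  0.3]
along box y from start (rows), across (cols -120..120 step 20), max z
0 [4, 4, 6, 3, 32, 40, 41, 40, 38, 6, 4, 3, 3]
15 [6, 5, 3, 4, 3, 4, 4, 4, 4, 4, 4, 4, 63]
30 [4, 5, 4, 4, 4, 5, 4, 4, 4, 3, 4, 4, 65]
45 [3, 4, 4, 4, 4, 5, 4, 3, 4, 5, 5, 61, 66]
60 [4, 3, 4, 4, 6, 4, 105, 115, 110, 4, 3, 4, 65]
75 [353, 5, 3, 3, 3, 103, 124, 126, 110, 4, 4, 5, 4]
90 [361, 349, 336, 324, 42, 111, 128, 127, 124, 47, 45, 42, 14]
105 [361, 351, 340, 332, 304, 315, 128, 131, 121, 49, 48, 48, 47]
120 [349, 347, 339, 331, 320, 327, 328, 325, 294, 201, 50, 49, 50]
135 [348, 336, 341, 336, 327, 428, 429, 427, 323, 298, 197, 144, 195]
150 [352, 340, 339, 335, 327, 429, 443, 429, 427, 298, 196, 108, 197]
165 [352, 340, 335, 327, 421, 429, 459, 429, 321, 185, -1, 102, 196]
[  84.5    0.8 -123.3]
```

```bash
python3 - <<'E'
from plant import bot
from h import *
go(bot,[563.2,-185.4,190],-.278)
E
python3 nudge.py '[[0,15,5,5,0,0,0.12],[0,15,5,10,0,0,0.24],[0,15,5,15,0,0,0.36],[0,15,5,15,0,0,0.48],[0,15,5,15,0,0,0.60],[0,15,5,15,0,0,0.72],[0,15,5,15,0,0,0.84],[0,15,5,15,0,0,0.96]]';  python3 - <<'E'
from plant import bot
from h import *
print(np.round(bot.observe()['qpos'],1))
go(bot,[563.2,-185.4,190],-.278)
p,d=bot.grab_frame('scene');cv2.imwrite('pics/s2.png',p)
E
```

```text
d [ 19.8   4.2 112.5] rot [-0.   0.   1.5] from [ 553.7 -203.2  302.6]
clock: 3.37
position: [562.1, -194.2, 291.4]
ee_rot: [[0.957, 0.289, 0.003], [0.289, -0.957, 0.002], [0.004, -0.001, -1.0]]
wrist_force: [-0.6, -0.4, -0.9]
opening: -0.002
gripper_force: 0.0
[-0.7  0.6  1.3  1.7 -0.6  1.3 -0.5]
d [  3.2  -8.  101.4] rot [-0.  -0.   0.6] from [ 562.1 -194.2  291.4]
```

View pics/s2.png

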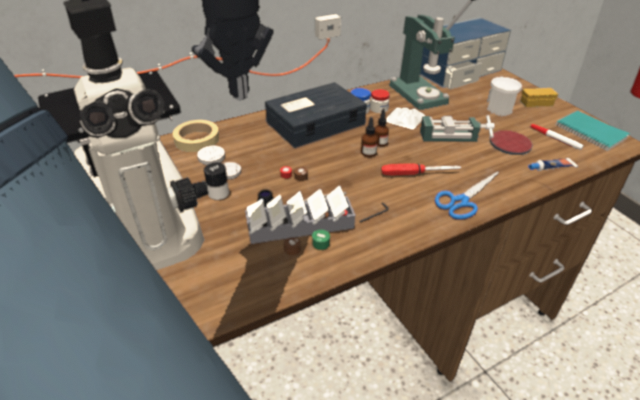

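The gripper hangs shut at px (235,70), over the back of the box. The upper arm leans towards the microscope at the left, so I'll check it from the top before going lower.

Run:
```python
from plant import bot
from h import *
p,d=bot.grab_frame('top');cv2.imwrite('pics/t2.png',p)
P=cloud(bot.get_calibration('top'),d);d0=np.load('top1.npy')
m=(abs(d-d0)>30)&(d>0);q=P[m]
for y in range(-300,300,40):
    print(y,[int(q[k,2].max()) if (k:=(abs(q[:,0]-x)<20)&(abs(q[:,1]-y)<20)).any() else -1 for x in range(0,640,40)])
```

```text
-300 [-1, -1, -717, -1, -723, -1, -719, -1, -1, -1, 0, -1, 23, 47, 8, 10]
-260 [-1, -1, -1, -723, -716, -715, -717, -1, -1, -725, 1, 0, 0, 605, 629, 370]
-220 [-1, -715, -1, -716, -1, -715, -1, -1, -720, -1, 1, -1, 19, 644, 639, 483]
-180 [-1, -1, -1, -711, -1, -722, -717, -726, -1, -726, 0, 3, 652, 653, 646, -1]
-140 [-1, -1, -618, -617, -618, -719, -1, -1, -722, -1, 1, 639, 654, 654, 646, 2]
-100 [-1, -1, -552, -514, -714, -1, -1, -722, -1, -1, 0, 1, 0, 2, 39, 0]
-60 [-1, -1, -1, -551, -1, -1, -722, -1, -724, -1, -2, 339, 359, 337, 307, 217]
-20 [-1, -1, -1, -383, -1, -1, -715, -1, -1, -1, 1, 359, 355, 335, 325, -1]
20 [-1, -1, -1, -620, -1, -718, -718, -721, -1, -1, 1, 0, 361, 328, 35, -1]
60 [-1, -1, -1, -616, -625, -1, -1, -1, -720, -1, 3, 0, 10, 0, 0, -1]
100 [-1, -1, -1, -1, -1, -1, -713, -713, -1, -722, -1, 2, 1, -1, -1, -1]
140 [-1, -1, -1, -619, -1, -717, -714, -1, -1, -1, -1, 1, -1, 1, -1, -1]
180 [-1, -1, -1, -1, -619, -1, -724, -1, -730, -713, 0, 0, 1, -1, -1, -1]
220 [-1, -1, -715, -718, -1, -713, -719, -1, -723, -1, 0, 4, 2, -1, 3, -1]
260 [-1, -1, -1, -1, -716, -719, -1, -1, -1, -1, 2, -2, -1, -1, -1, -1]
```

View pics/t2.png

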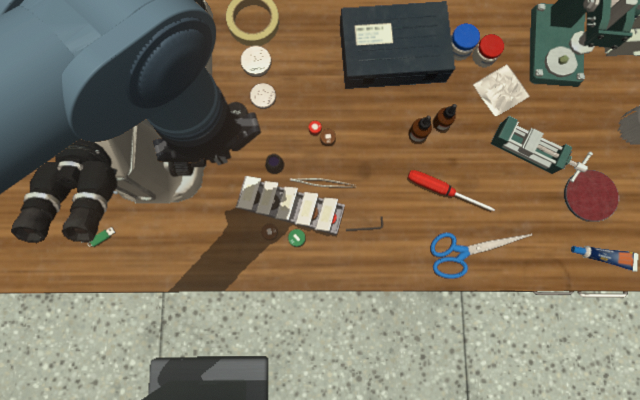

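The elbow is swung left over the microscope, with q3 at 1.3 rad. Going down like this could make the forearm hit it. I'll bring the elbow round with a loop: out and right at large radius, then back in at small radius.

```bash
cat >> h.py <<'E'
def log(bot,*a):
    import json
    s=bot.observe();open('log.jsonl','a').write(json.dumps([list(map(float,s['qpos'])),list(map(float,s['position'])),np.array(s['ee_rot']).tolist()])+'\n')
    print('q',np.round(s['qpos'],2),'f',s['wrist_force'])
    if a: go(bot,*a)
E
cat > l.py <<'E'
import sys,json
from plant import bot
from h import *
log(bot,*[json.loads(x) for x in sys.argv[1:]])
E
python3 l.py; python3 nudge.py '[[0,0,35,-30,0,0,-0.12],[0,0,70,-60,0,0,-0.24],[0,0,105,-80,0,0,-0.36],[0,0,142,-90,0,0,-0.48],[0,0,180,-100,0,0,-0.6],[0,0,220,-110,0,0,-0.72],[0,0,260,-110,0,0,-0.84],[0,0,300,-110,0,0,-0.96]]'; python3 l.py [320,-400,420] 2.3
```

```text
q [-0.7  0.6  1.3  1.7 -0.6  1.3 -0.5] f [0.5 0.1 0.4]
clock: 4.13
position: [651.2, -482.4, 403.5]
ee_rot: [[0.297, 0.955, 0.004], [0.955, -0.297, -0.003], [-0.002, 0.005, -1.0]]
wrist_force: [0.8, 0.0, -0.1]
opening: -0.005
gripper_force: 0.0
q [ 0.2  0.8  0.9  0.9 -0.6  1.7  0.6] f [ 0.8  0.  -0.1]
d [ -19.7 -340.7  -18.2] rot [ 0.  0. -1.] from [ 651.2 -482.4  403.5]
```

```bash
python3 nudge.py '[[0,0,-40,-15,0,0,-0.1],[0,0,-80,-15,0,0,-0.2],[0,-5,-120,-15,0,0,-0.3],[0,-10,-160,-15,0,0,-0.4],[0,-15,-200,-15,0,0,-0.5],[0,-20,-240,-15,0,0,-0.6],[0,-20,-280,-15,0,0,-0.7],[0,-20,-320,-15,0,0,-0.8]]'; python3 l.py [410,-110,430] 2.86;python3 l.py [300,-300,430] 2.86
```

```text
clock: 4.8
position: [337.4, -402.0, 414.5]
ee_rot: [[-0.476, 0.88, 0.001], [0.88, 0.476, -0.0], [-0.001, 0.001, -1.0]]
wrist_force: [-0.4, 1.2, 1.5]
opening: 0.001
gripper_force: 0.0
q [-0.1  0.   1.   1.7 -0.   1.4  1.3] f [-0.4  1.2  1.5]
d [222.3 202.8 -15.6] rot [ 0.   0.  -0.8] from [ 337.4 -402.   414.5]
q [-0.1  0.   1.   1.7 -0.   1.4  1.3] f [-0.4  1.2  1.5]
d [107.5  15.6 -15.6] rot [ 0.   0.  -0.8] from [ 337.4 -402.   414.5]
```

```bash
python3 nudge.py '[[0,30,20,-15,0,0,-0.1],[0,60,45,-15,0,0,-0.2],[0,90,70,-15,0,0,-0.3],[0,120,95,-15,0,0,-0.4],[0,150,120,-15,0,0,-0.5],[0,175,150,-15,0,0,-0.6],[0,200,175,-15,0,0,-0.7],[0,222,200,-15,0,0,-0.75]]'; python3 l.py [563.2,-185.4,300] 2.86
```

```text
clock: 5.47
position: [412.1, -110.5, 430.5]
ee_rot: [[-0.948, 0.318, 0.004], [0.318, 0.948, 0.002], [-0.004, 0.003, -1.0]]
wrist_force: [0.5, -0.2, -0.2]
opening: -0.001
gripper_force: 0.0
q [-0.5 -0.2  0.5  1.9  0.1  1.5  1.3] f [ 0.5 -0.2 -0.2]
d [-166.7  -23.3  131.1] rot [ 0.  0. -0.] from [ 412.1 -110.5  430.5]
```

```bash
python3 nudge.py '[[0,-30,-25,0,0,0,0.1],[0,-60,-50,0,0,0,0.2],[0,-90,-75,0,0,0,0.3],[0,-122,-100,0,0,0,0.4],[0,-154,-125,0,0,0,0.5],[0,-186,-150,0,0,0,0.6],[0,-218,-175,0,0,0,0.7],[0,-250,-200,0,0,0,0.8]]'; python3 l.py [690,-480,420] 1.3
```

```text
clock: 6.13
position: [584.5, -383.5, 431.0]
ee_rot: [[-0.425, 0.905, 0.002], [0.905, 0.425, -0.001], [-0.002, 0.001, -1.0]]
wrist_force: [0.5, -0.4, 1.2]
opening: 0.001
gripper_force: 0.0
q [-0.   0.5  0.9  1.2 -0.4  1.6  1.2] f [ 0.5 -0.4  1.2]
d [-132.1   54.5   11.4] rot [0.  0.  0.7] from [ 584.5 -383.5  431. ]
```

```bash
cat > k.py <<'E'
from h import *
import json,itertools
from scipy.optimize import least_squares
D=[json.loads(l) for l in open('log.jsonl')]
def fk(q,p,s,all=False):
    h,L1,a,a2,L2,a3,L3,o1,o7,b=p;R=np.eye(3);t=np.zeros(3);pts=[]
    def r(ax,v):
        nonlocal R;R=R@Ro.from_euler(ax,v).as_matrix()
    def m(x,y,z):
        nonlocal t;t=t+R@[x,y,z];pts.append(t)
    r('z',s[0]*q[0]+o1);m(0,0,h);r('y',q[1]);m(a,0,L1);r('z',s[1]*q[2]);r('y',q[3]);m(a2,b,L2)
    r('z',s[2]*q[4]);r('y',q[5]);m(a3,0,0);r('z',s[3]*q[6]+o7);m(0,0,L3)
    return (t,R,pts) if all else (t,R)
p0=np.array([350,350,0,0,350,0,250,0,0,0.])
def res(p,s,D):
    e=[]
    for q,x,R in D:
        t,Q=fk(q,p,s);e+=list(t-x)+list(200*Ro.from_matrix(Q.T@np.array(R)).as_rotvec())
    return np.array(e)
if __name__=='__main__':
    best=None
    for s in itertools.product((1,-1),repeat=4):
      for o7 in(0,np.pi/2,np.pi,-np.pi/2):
        p=p0.copy();p[8]=o7
        r=least_squares(res,p,args=(s,D),loss='soft_l1',f_scale=5,max_nfev=60)
        if best is None or r.cost<best[0]: best=(r.cost,s,r.x)
    print(best[0],best[1],best[2].round(2));print(res(best[2],best[1],D).reshape(-1,6))
    json.dump([best[1],best[2].tolist()],open('kin.json','w'))
E
python3 k.py
```

```text
25.932674459087085 (-1, -1, -1, -1) [-1180.6   493.7     9.2   -10.8   511.2    -7.3 -1164.5   -62.9   152.3
   -30.4]
[[-4.4 -2.3 -1.5  0.  -0.  -0. ]
 [ 1.6  2.1 -1.3 -0.   0.   0. ]
 [-1.7 -0.2  0.6 -0.   0.  -0. ]
 [-1.7 -0.2  0.6 -0.   0.  -0. ]
 [ 1.6  0.4  1.7 -0.   0.   0. ]
 [ 2.8 -0.1 -0.2 -0.   0.  -0. ]]
```

```bash
cat > plan.py <<'E'
from sim import *
from plant import bot
from scipy.spatial import cKDTree
L=[]
for n in('top','scene'):
    d=np.load(n+'1.npy');P=cloud(bot.get_calibration(n),d).reshape(-1,3)[d.ravel()>0]
    L.append(P[(P[:,2]>90)&(P[:,0]>400)&(P[:,0]<800)&(P[:,1]>-160)&(P[:,1]<250)])
P=np.vstack(L);P=np.unique((P/8).round(),axis=0)*8;tree=cKDTree(P)
C=np.array([537.4,-276.8]);u=np.array([.272,.962])
lo=np.array([-2.61,-.41,-1.48,0,-1.57,.05,-2.85]);hi=np.array([2.61,2.15,1.57,2.5,4.71,1.97,2.85])
def ev(q):
    pt=fk(q,p,s,True)[2];f=np.linspace(0,1,25)[:,None]
    seg=np.vstack([pt[1]+(pt[2]-pt[1])*f,pt[0]+(pt[1]-pt[0])*f]);w=pt[2]+(pt[4]-pt[2])*f[:16]
    return tree.query(seg)[0].min(),tree.query(w)[0].min(),np.minimum(q-lo,hi-q).min()
if __name__=='__main__':
    q0=np.array(bot.observe()['qpos']);rng=np.random.default_rng(0);best=-9
    import time;t0=time.time()
    while time.time()-t0<330:
        k=rng.integers(0,4);W=[]
        for _ in range(k):
            r,a=rng.uniform(400,800),rng.uniform(-1.3,-.35);W.append([r*np.cos(a),r*np.sin(a),rng.uniform(400,480),rng.uniform(-.4,3.)])
        yf=rng.choice([-.278,2.864]) ;A=C+95*u
        W+=[[560,-230,320,yf],[*A,130,yf],[*A,57,yf]]
        q=q0;m=[]
        for w in W:
            q=move(q,w[:3],w[3],12);e=ev(q);m.append(e)
            if e[2]<.08: break
        if len(m)<len(W): continue
        m=np.array(m);sc=min(m[:,0].min(),140)+min(m[:,1].min(),90)-15*k+40*min(m[:,2].min(),.4)
        if sc>best:best=sc;print(sc,np.array(W[:-3]).round(1).tolist(),yf,m[-1]);show(q)
E
python3 plan.py
```

```text
162.41502413558206 [[154.8, -483.7, 401.3, 2.4], [573.3, -506.6, 458.4, 1.4], [669.8, -387.9, 400.2, 2.5]] 2.864 [108.6  88.5   0.6]
[-0.2  0.6  0.6  1.9 -0.4  0.8  1.9] elbow [262.1  61.9 713.9] wrist [ 557.4 -181.1  373.1] tcp [ 563.2 -185.4   57. ]
215.08708346648024 [] 2.864 [110.5  88.6   0.6]
[-0.2  0.5  0.6  1.9 -0.4  0.8  1.9] elbow [257.8  50.4 718.1] wrist [ 557.2 -181.3  373.1] tcp [ 563.2 -185.4   57. ]
```

```bash
python3 l.py [560,-230,320] 2.864; python3 nudge.py '[[0,20,-10,14,0,0,-0.12],[0,40,-20,28,0,0,-0.24],[0,60,-25,42,0,0,-0.36],[0,80,-30,56,0,0,-0.48],[0,100,-35,70,0,0,-0.6],[0,120,-40,84,0,0,-0.72],[0,140,-43,98,0,0,-0.84],[0,149,44,111,0,0,-0.855]]'; python3 l.py [563.2,-185.4,130] 2.864
```

```text
q [-0.   0.5  0.9  1.2 -0.4  1.6  1.2] f [ 0.5 -0.4  1.2]
d [149.7  42.8 110.8] rot [ 0.   0.  -0.9] from [ 584.5 -383.5  431. ]
clock: 6.8
position: [505.2, -255.5, 320.4]
ee_rot: [[-0.96, 0.28, -0.014], [0.28, 0.96, 0.009], [0.016, 0.005, -1.0]]
wrist_force: [-2.1, -1.7, -2.0]
opening: -0.001
gripper_force: 0.0
q [-0.2  0.2  0.7  1.7 -0.1  1.3  1.8] f [-2.1 -1.7 -2. ]
d [-39.1  82.6 190.2] rot [ 0. -0. -0.] from [ 505.2 -255.5  320.4]
```

```bash
python3 nudge.py '[[0,0,20,20,0,0,0],[0,-10,40,50,0,0,0],[0,-20,60,80,0,0,0],[0,-30,75,110,0,0,0],[0,-35,80,140,0,0,0],[0,-38,80,165,0,0,0],[0,-38,80,165,0,0,0],[0,-38,80,165,0,0,0]]'
python3 - <<'E'
from plant import bot
from h import *
s=bot.observe();log(bot,[563.2,-185.4,100],2.864)
import plan;print(plan.ev(s['qpos']))
E
```

```text
clock: 7.47
position: [578.4, -185.9, 160.4]
ee_rot: [[-0.963, 0.271, -0.001], [0.271, 0.963, -0.0], [0.001, -0.001, -1.0]]
wrist_force: [-0.7, -0.0, 0.1]
opening: -0.003
gripper_force: 0.0
q [-0.2  0.5  0.6  1.8 -0.3  1.   1.8] f [-0.7 -0.   0.1]
d [14.6 -3.6 60.4] rot [-0. -0.  0.] from [ 578.4 -185.9  160.4]
(np.float64(137.61209568563885), np.float64(116.6052942197382), np.float64(0.6963575627570258))
```

```bash
python3 nudge.py '[[0,10,-4,20,0,0,0],[0,15,-4,40,0,0,0],[0,15,-4,60,0,0,0],[0,15,-4,75,0,0,0],[0,15,-4,85,0,0,0],[0,15,-4,88,0,0,0],[0,15,-4,88,0,0,0]]'; python3 l.py [563.2,-185.4,57] 2.864
```

```text
clock: 8.05
position: [564.7, -185.9, 73.4]
ee_rot: [[-0.962, 0.272, 0.002], [0.272, 0.962, -0.0], [-0.002, 0.0, -1.0]]
wrist_force: [-0.3, -0.8, 0.3]
opening: -0.001
gripper_force: 0.0
q [-0.2  0.6  0.6  1.9 -0.4  0.8  1.9] f [-0.3 -0.8  0.3]
d [ 1.6  0.1 16.4] rot [0. 0. 0.] from [ 564.7 -185.9   73.4]
```

```bash
python3 nudge.py '[[0,1,0,5,0,0,0],[0,1,0,10,0,0,0],[0,1,0,13,0,0,0],[0,1,0,13,0,0,0]]'; python3 l.py [563.2,-185.4,57] 2.864; python3 nudge.py '[[0,0,0,1,0,0,0],[0,0,0,2,0,0,0],[0,0,0,2,0,0,0]]'
```

```text
clock: 8.38
position: [563.2, -184.9, 58.8]
ee_rot: [[-0.962, 0.272, 0.0], [0.272, 0.962, -0.0], [-0.0, -0.0, -1.0]]
wrist_force: [-1.1, -0.2, 0.2]
opening: -0.0
gripper_force: 0.0
q [-0.2  0.6  0.5  1.9 -0.4  0.8  1.9] f [-1.1 -0.2  0.2]
d [-0.2 -0.4  1.8] rot [-0.  0.  0.] from [ 563.2 -184.9   58.8]
clock: 8.63
position: [563.1, -185.9, 57.3]
ee_rot: [[-0.962, 0.273, 0.001], [0.273, 0.962, -0.001], [-0.001, -0.001, -1.0]]
wrist_force: [-0.1, -1.1, 2.0]
opening: 0.001
gripper_force: 0.8
```

```bash
python3 nudge.py '[[0,0,0,1,0,0,0],[0,0,0,1,0,0,0]]'; python3 -c "
from plant import bot
from h import *
log(bot)"
```

```text
clock: 8.8
position: [563.1, -186.5, 56.4]
ee_rot: [[-0.962, 0.273, 0.001], [0.273, 0.962, -0.002], [-0.001, -0.002, -1.0]]
wrist_force: [-0.5, -2.0, 3.8]
opening: 0.001
gripper_force: 1.6
q [-0.2  0.6  0.5  1.9 -0.4  0.8  1.9] f [-0.5 -2.   3.8]
```

```bash
python3 nudge.py '[[0,0,-6,0,0,0,0],[0,0,-12,0,0,0,0],[0,0,-20,0,0,0,0],[0,0,-28,0,0,0,0]]'; python3 l.py
```

```text
clock: 9.13
position: [556.8, -210.0, 56.3]
ee_rot: [[-0.963, 0.27, 0.002], [0.27, 0.963, 0.003], [-0.001, 0.003, -1.0]]
wrist_force: [1.6, 3.4, 5.3]
opening: 0.004
gripper_force: 2.3
q [-0.1  0.6  0.5  1.9 -0.4  0.8  1.9] f [1.6 3.4 5.3]
```

```bash
python3 nudge.py '[[0,0,-9,0,0,0,0],[0,0,-18,0,0,0,0],[0,0,-27,0,0,0,0],[0,0,-36,0,0,0,0],[0,0,-45,0,0,0,0],[0,0,-54,0,0,0,0]]'; python3 l.py
```

```text
clock: 9.63
position: [541.7, -261.9, 56.2]
ee_rot: [[-0.962, 0.272, 0.001], [0.272, 0.962, 0.005], [0.0, 0.005, -1.0]]
wrist_force: [0.9, 6.8, 8.4]
opening: 0.0
gripper_force: 3.8
q [-0.1  0.6  0.5  1.9 -0.4  0.8  2. ] f [0.9 6.8 8.4]
```

```bash
python3 nudge.py '[[0,0,-9,-0.5,0,0,0],[0,0,-18,-0.5,0,0,0],[0,0,-27,-0.5,0,0,0],[0,0,-36,-0.5,0,0,0],[0,0,-45,-0.5,0,0,0],[0,0,-54,-0.5,0,0,0]]'; python3 l.py
```

```text
clock: 10.13
position: [525.5, -316.7, 56.4]
ee_rot: [[-0.962, 0.272, -0.0], [0.272, 0.962, -0.0], [0.0, -0.0, -1.0]]
wrist_force: [0.4, 2.4, 3.9]
opening: -0.001
gripper_force: 1.8
q [ 0.1  0.6  0.5  1.8 -0.4  0.8  2.1] f [0.4 2.4 3.9]
```

```bash
python3 nudge.py '[[0,0,-9,0,0,0,0],[0,0,-18,0,0,0,0],[0,0,-27,0,0,0,0],[0,0,-36,0,0,0,0],[0,0,-45,0,0,0,0],[0,0,-54,0,0,0,0],[0,0,-62,0,0,0,0]]'; python3 l.py
```

```text
clock: 10.72
position: [507.9, -377.3, 56.2]
ee_rot: [[-0.962, 0.273, -0.001], [0.273, 0.962, -0.001], [0.001, -0.002, -1.0]]
wrist_force: [0.5, -0.4, 0.1]
opening: 0.001
gripper_force: 0.0
q [ 0.1  0.6  0.5  1.8 -0.4  0.8  2.2] f [ 0.5 -0.4  0.1]
```

```bash
python3 nudge.py '[[0,0,-8,0,0,0,0],[0,0,-10,-10,0,0,0],[0,0,-10,-40,0,0,0],[0,0,-10,-80,0,0,0],[0,0,-20,-115,0,0,0],[0,10,-40,-145,0,0,0],[0,20,-60,-170,0,0,0],[0,20,-60,-170,0,0,0]]'
python3 - <<'E'
from plant import bot
from h import *
log(bot)
for n in('top','scene'):
    p,d=bot.grab_frame(n);P=cloud(bot.get_calibration(n),d);q,r=box(P,24)
    C=np.array([537.4,-276.8]);u=np.array([.272,.962]);nn=np.array([u[1],-u[0]]);a=(q[:,:2]-C)@u;b=(q[:,:2]-C)@nn
    print([(t,round(float(np.median(q[m,2])),1) if (m:=(abs(a-t)<2.5)&(abs(b)<20)).sum()>3 else -1) for t in range(-100,104,7)])
    if n=='top': i=cv2.resize(p[150:260,220:400],None,fx=4.4,fy=4.4,interpolation=2);cv2.imwrite('pics/c3.png',i)
    else: cv2.imwrite('pics/c4.png',cv2.resize(p[160:270,220:400],None,fx=4.4,fy=4.4,interpolation=2))
E
```

```text
clock: 11.38
position: [470.1, -436.8, 234.5]
ee_rot: [[-0.96, 0.281, 0.007], [0.281, 0.96, -0.012], [-0.01, -0.01, -1.0]]
wrist_force: [-1.1, -2.8, 1.0]
opening: -0.002
gripper_force: 0.0
q [ 0.2  0.4  0.7  1.7 -0.3  1.1  2.2] f [-1.1 -2.8  1. ]
2833 ((531.5484619140625, -274.67626953125), (192.56149291992188, 75.0422134399414), 73.92860412597656)
[(-100, -1), (-93, -1), (-86, 37.9), (-79, 37.7), (-72, 38.0), (-65, 37.8), (-58, 34.7), (-51, 38.2), (-44, 38.4), (-37, 38.6), (-30, 38.4), (-23, 33.0), (-16, 38.3), (-9, 38.3), (-2, 38.6), (5, 38.6), (12, 37.8), (19, 35.6), (26, 38.2), (33, 38.7), (40, 38.5), (47, 38.2), (54, 32.4), (61, 38.4), (68, 38.5), (75, 38.6), (82, 38.4), (89, 38.0), (96, 34.3), (103, -1)]
0 ((0.0, 0.0), (0.0, 0.0), 0.0)
[(-100, -1), (-93, -1), (-86, -1), (-79, -1), (-72, -1), (-65, -1), (-58, -1), (-51, -1), (-44, -1), (-37, -1), (-30, -1), (-23, -1), (-16, -1), (-9, -1), (-2, -1), (5, -1), (12, -1), (19, -1), (26, -1), (33, -1), (40, -1), (47, -1), (54, -1), (61, -1), (68, -1), (75, -1), (82, -1), (89, -1), (96, -1), (103, -1)]
```

View pics/c3.png

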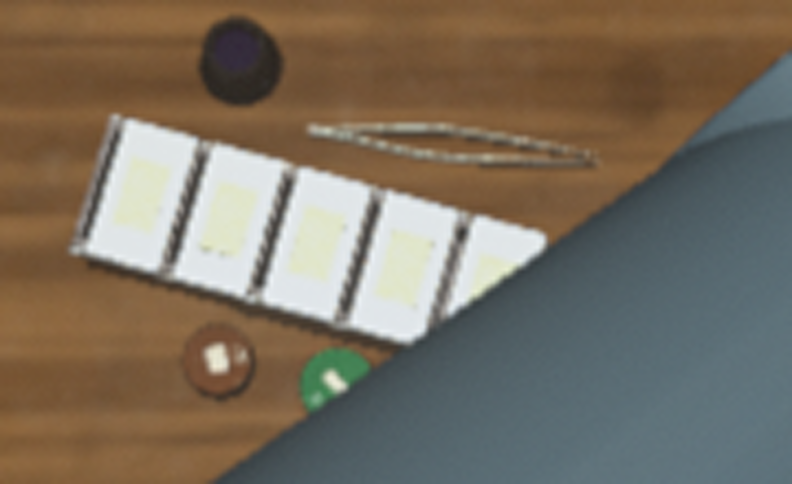

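View pics/c4.png

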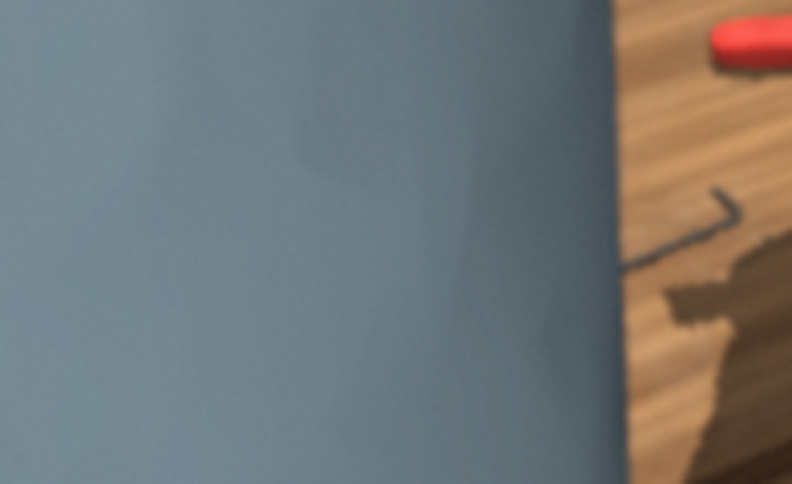

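The top view shows all five lids flat at 37.7–38.6 mm, and the box corner at px (75,250) hasn't moved. The loupe, tweezers and samples are where they were, and the tool is well clear.

```bash
python3 nudge.py '[[0,0,0,0,0,0,0],[0,0,0,0,0,0,0],[0,0,0,0,0,0,0]]' | head -2; python3 -c "
from plant import bot
print(bot.hand_in())"
```

```text
clock: 11.73
position: [474.0, -425.6, 224.4]
the job is handed in; nothing more can be done
None
```

I pressed all five lids flat in one light left-to-right stroke (about 8 N at most when checked) and handed the job in at 11.7 s; the box hadn't moved and nothing I could see round it had been disturbed.

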